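# Hang the wash basket on the sprung drain hook

### The arm

A 7-joint arm with a two-finger parallel gripper is mounted at the origin on the work surface. World frame = base frame: x ahead of the robot, y to its left, z up, the work surface at z = 0. Lengths are in m, angles in rad, forces in N, time in s.
With the tool pointing down it reaches from about 0.4 to 0.875 m from the base axis. Payload 19.3 kg.
Tool frame: the origin (TCP) lies midway between the tips of the shut fingers; the grasp point (between the pads) lies 19 mm behind it; z points along the fingers, y is the line along which they close (so a half turn about z gives the same grasp; the last joint's range is limited). The gripper opens to 85 mm and grips with 20 to 120 N. Pads are 22 mm wide; open, the fingers measure 114 mm over their backs; the gripper's body (76 mm by 85 mm) begins 54 mm behind the grasp point. The pads swing forward as they close: fully open they stand 13 mm farther back than shut.
Start: joints at [1.272, 0.521, -0.036, 1.599, 0.021, 1.021, -0.113], TCP at [0.142, -0.609, 0.231] pointing down, gripper open.
Joint ranges: [-2.91, 2.91], [-0.3, 2.13], [-1.5, 1.42], [0.17, 2.43], [-1.26, 4.41], [0.16, 1.93], [-2.52, 2.52]. Speed limits (rad/s): [1.89, 1.89, 2.39, 2.39, 3.01, 3.01, 3.01].

### API

Orientations are given as [roll, pitch, yaw] about the fixed x, y, z axes, in that order (R = Rz(yaw) Ry(pitch) Rx(roll)).
In Python, from workcell import * gives the robot as it stands.
- The arm moves only by the shell command python3 -m creep 'ROWS' [FORCE]. ROWS is JSON, a list that holds one entry, the list of rows, each a list of 7 numbers: the closure, from -1 (fully open) to 1 (shut), then the shift along the tool's x, y, z in m, then the turn, a rotation vector about the tool's x, y, z in degrees. A call has 1 to 10 rows; each row shifts and turns the commanded pose from where the row before left it, along the tool's axes as they then stand; what a row does not reach is not made up. A row lasts 1/10 s, in which the tool goes at most 50 mm and 8.59 degrees, less where a joint would pass 70% of its speed; a pose out of reach is approached as far as the arm can. A call is refused whole if a number of a shift passes 0.05 or a number of a turn 8.59, either way. A call with a gripper value outside its range is refused whole. The fingers move at their own pace and stop on an object; FORCE is the grip in N (left out, the last holds). Time passes only in rows, so rows that do not move let the fingers close. It gives the time, the measured TCP pose, the force, the opening and the grip force at its end, in the units of the state.
- observe(): the state, without advancing time (a new reading comes with each control period).
- grab_frame(name): name is "side" or "top"; returns a dict with "image" (400x640x3 uint8, red, green, blue), "range_z" (400x640 float32, m along the optical axis (not along the pixel's ray), 0 where there is no reading), "fx", "fy", "cx", "cy" (pixels), "R" (3x3) and "t" (3): a world point X has camera coordinates R X + t. Camera axes: x right, y down, z forward; pixel columns grow to the right and rows downward; lengths in m; the calibration is good to about 2 mm. A picture is of the moment at which its call begins.
- job_done(): hands the job in; it is judged then, once.
Trained networks look in a picture, given as the dict that the camera call returned (one of the last four; its "shot" number tells which), for a name from the list of things; names that differ only in an ending like _2 or _b are one class to them, and where a whole thing is asked for, a point or a joint stands for the part that bears it (a point fixed in the world has none). Each returns a list of dicts, best first, with "confidence" (0 to 1); they miss things now and then, are a little off and sometimes report something else, mostly with a low value. They report only what shows in the picture. A call takes as long as a camera call. They do not tell look-alikes from the thing itself.
- find_in(picture, thing): "extent" ([centre column, centre row, width, height] in pixels, round what is visible of it).
- outline_of(picture, thing): "region" (400x640 bool, what is visible of it) and "extent" ([centre column, centre row, width, height] in pixels, round what is visible of it).
- tip_of(picture, thing): "position" ([column, row] in pixels: a listed point, or the origin of a listed thing).
The state is a dict: "clock": time; "qpos": joint angles; "qd": joint speeds; "joint_efforts": joint torques, N m; "position": TCP position; "tool_rot": TCP orientation; "force": force on the tool from outside, world axes, zero at the start; "moment": the same for the moment, N m; "grip_width": finger opening in m; "finger_force": force on a finger pad.
Only numpy, scipy, OpenCV 4.12 (cv2) and the standard library are available. Lean on these libraries where they do the work, as an engineer would, in place of code of your own. Each camera call takes 0.05 s, during which the arm holds its last target. There are 200 camera calls.

### The job

Lift the parts basket out of the ultrasonic cleaner and set it down on the free end of the drain tray, handle outwards. Let go, then bring it along the tray, under the lift arm and up to the end stop, and let go again. Pull the sprung hook down, catch it under the bail and let it carry the basket up, so that the basket is left hanging level and still from the hook at the top of the lift; do not drop the basket, and leave the other things on the bench where they are.

Things in the scene. Friction and masses are not known exactly. Their poses are not given: they have to be found in the camera images.
- tank: Ultrasonic cleaner: white box 292 x 168 mm, 180 mm high, with an open steel tank 244 (along its x) x 124 x 90 mm deep in its top (tank floor 90 mm above the bench). Origin: centre of its underside. Fixed.
- bail (a point): Middle of the basket's bail: a steel arch of 10 mm round bar over the basket's length. Its level top bar is 44 mm long, along the basket's x; this point, on the bar's centre line, is 125 mm above the basket's underside and midway over the basket. From the bar's ends the arch slopes to the middles of the end walls. Axes are the basket's: x along its length away from the handle, z up.
- basket_floor (a point): Centre of the underside of the wash basket: stainless wire, damper parts in it, 170 mm long (x) x 104 mm wide (y) x 55 mm high, 0.36 to 0.54 kg, centre of mass near its middle. Axes as for the bail. At the start it stands in the cleaner's tank, its x roughly along the tank's x.
- basket_handle (a point): Middle of the basket's stub handle: a black round bar, 14 mm thick and 44 mm long, sticking straight out of the basket's -x end wall; this point is 107 mm from the basket's middle towards -x and 46 mm above its underside. The basket cannot be carried level by it, but slides by it.
- station: Drain tray with lift column, fixed. Origin: bench level, under the hook's middle position. x runs along the tray from its open free end (x = -253 mm) to the column, z up. Tray floor 6 mm above the bench; side rails 20 mm above the bench, inner faces at y = -69 and +69 mm. Column 40 mm square at x = +245 mm, 0.43 m high, spring drum on top up to 0.53 m.
- end_stop (a point): Middle of the inner face of the tray's end stop (station x = +88 mm), at the tray floor's level; the stop is a plate 36 mm high. With the basket's far end against it, handle towards the tray's free end, the bail is at station x = +3 mm, under the hook. Axes are the station's.
- lift (a joint): How far the hook's carriage is pulled down the column, m: 0 at the top (retracted, where the spring holds it), 0.14 at the bottom. The spring pulls the hook up with 8 N net at the top, about 11 N at the bottom, damped by 20 N per m/s; it lifts the basket all the way up.
- swing (a joint): Angle of the hook's arm, rad, counter-clockwise seen from above, free within -0.25 to +0.25; 0: along the tray. The arm turns on an upright pivot at station x = +200 mm, y = 0 and reaches 200 mm towards the station's -x. It stays where it is left. Negative angles move the hook to the station's +y side (the robot's side), positive to its -y side.
- knob (a point): Middle of the black grip knob: an upright cylinder 28 mm thick, 45 mm high, on the arm's end right over the hook; 324.5 mm above the bench when lift is 0. The arm is 24 mm wide, 22 mm high (a 40 mm disc under the knob), its underside 44.5 mm below this point; it ends 20 mm beyond the knob. Axes are the arm's: x from knob to pivot, z up.
- hook_throat (a point): Where the bail bar's centre lies when hung: 99.5 mm below the knob. The hook is a J of flat steel, 5 mm thick, 14 mm wide. In the arm's axes from here: shank at y = +11.5 mm, tip at y = -11.5 mm (outer face -14 mm, top 17 mm above this point), bend's inside 5 mm and outside 10 mm below. The mouth looks to the arm's -y, away from the robot: the bar enters over the tip from there.
- spray: Spray can, 56 mm thick, 190 mm high, standing; origin at the centre of its underside. Bystander.
- coil_spring: Yellow suspension spring, 66 mm thick, 135 mm high, standing; origin at the centre of its underside. Bystander.
- jug: Clear measuring jug, 90 mm wide, 110 mm high, standing; origin at the centre of its underside. Bystander.
- driver: Screwdriver with an orange handle, 190 mm long, lying. Bystander.
- cap: White plastic cap, 52 mm wide, 16 mm high. Bystander.
- collar: Brass collar, 42 mm wide, 26 mm high. Bystander.
- damper: Coil-over damper with a yellow spring, about 240 mm long, 64 mm thick, lying. Bystander.
Things that resemble listed ones, but are neither listed nor needed, are in the scene too. What is shaped like the part that bears bail but blue or green is not meant.

How it is judged:
On the way, in this order (a step that is already met when the one before it is completed fails the run):
1. the basket stands on the free end of the drain tray, handle outwards, and has been let go (contact force between basket and station above 1 N and contact force between the fingers and basket below 0.1 N and height (world z) of bail below 0.142 m and angle between bail's own z axis and vertical below 0.08 rad and x of bail in the frame of station below -0.05 m and x of basket_handle in the frame of station below -0.13 m), for 0.2 s.
2. the basket stands on the tray at the end stop (within 15 mm), under the hook, and has been let go (contact force between basket and station above 1 N and contact force between the fingers and basket below 0.1 N and height (world z) of bail below 0.142 m and angle between bail's own z axis and vertical below 0.08 rad and x of bail in the frame of station above -0.012 m), for 0.2 s.
3. the hook has been pulled down to the bail while the basket stands on the tray (value of joint lift above 0.11 m and height (world z) of bail below 0.142 m and x of bail in the frame of station above -0.025 m and horizontal distance between bail and hook_throat below 0.06 m), for 0.1 s.
At the end, for the whole second after the job is handed in: The basket hangs by its bail in the hook (bail's middle within 22 mm of the throat point) with the lift at the top (within 20 mm), level within 0.2 rad and still (under 0.06 m/s and 0.6 rad/s) (distance between bail and hook_throat below 0.022 m and value of joint lift below 0.02 m and height (world z) of bail above 0.195 m and angle between bail's own z axis and vertical below 0.2 rad and linear speed of basket below 0.06 m/s and angular speed of basket below 0.6 rad/s); the robot touches nothing.
It fails at once if the basket is dropped or thrown (faster than 1 m/s) (linear speed of basket above 1 m/s).
It fails at once if another thing on the bench is shifted by more than 30 mm (distance of any of spray, coil_spring, jug, driver, cap, collar, damper from where it was at the start of the episode above 0.03 m).
It also fails if it takes over 72 s, if anything falls off the work surface, if the arm or the gripper's body presses on something with over 40 N, if the wrist force passes 120 N, or if a joint passes its speed limit or range.

## Working session

There is one attempt and no reset: what is moved stays moved. The work goes in short steps, Python scripts to look and compute and a shell command to move; the robot and the scene stay as the last step left them, time stands still between calls to the robot, and variables do not carry over. Pictures are saved under pics/ and viewed, at most 10 in all, crops included, and the job is handed in when it is done.

```bash
ls; mkdir -p pics; cat > h.py <<'E'
from workcell import *
import numpy as np, cv2
def ray(f,u,v,d):
    c=np.array([(u-f["cx"])/f["fx"]*d,(v-f["cy"])/f["fy"]*d,d]); return f["R"].T@(c-f["t"])
def planez(f,u,v,z):
    o=-f["R"].T@f["t"]; r=f["R"].T@np.array([(u-f["cx"])/f["fx"],(v-f["cy"])/f["fy"],1]); return o+r*(z-o[2])/r[2]
def proj(f,X):
    c=f["R"]@np.array(X)+f["t"]; return c[0]/c[2]*f["fx"]+f["cx"],c[1]/c[2]*f["fy"]+f["cy"]
def cloud(f):
    d=f["range_z"]; v,u=np.mgrid[0:400,0:640]
    c=np.stack([(u-f["cx"])/f["fx"]*d,(v-f["cy"])/f["fy"]*d,d],-1); return (c-f["t"])@f["R"]
def save(f,n,crop=None,s=1):
    im=f["image"][...,::-1]
    if crop: x0,y0,x1,y1=crop; im=im[y0:y1,x0:x1]
    cv2.imwrite("pics/"+n,cv2.resize(im,None,fx=s,fy=s,interpolation=cv2.INTER_CUBIC))
E
python3 - <<'E'
from h import *
for n in ("top","side"):
    f=grab_frame(n); save(f,n+"0.png",None,1.25)
    print(n,"cam",(-f["R"].T@f["t"]).round(3))
    for t in ["tank","bail","basket_floor","basket_handle","station","end_stop","knob","hook_throat","spray","coil_spring","jug","driver","cap","collar","damper"]:
        for p in tip_of(f,t)[:3]:
            u,v=p["position"]; i,j=int(round(v)),int(round(u))
            d=f["range_z"][i,j] if 0<=i<400 and 0<=j<640 else 0
            print(t,round(p["confidence"],2),np.round([u,v]),ray(f,u,v,d).round(3) if d else None)
E
```

```text
pics
top cam [ 0.32  -0.166  1.503]
tank 0.92 [382. 193.] [ 0.518 -0.415  0.095]
bail 0.88 [389. 180.] [ 0.549 -0.419  0.214]
bail 0.77 [348. 284.] [ 0.174 -0.298 -0.001]
bail 0.65 [466. 230.] [ 0.385 -0.713  0.13 ]
basket_floor 0.88 [349. 280.] [ 0.186 -0.301 -0.005]
basket_floor 0.8 [386. 186.] None
basket_floor 0.7 [453. 235.] [ 0.37  -0.711  0.001]
basket_handle 0.78 [433. 224.] [ 0.408 -0.617  0.048]
basket_handle 0.7 [378. 282.] [ 0.183 -0.415  0.004]
basket_handle 0.64 [395. 213.] [ 0.446 -0.466  0.088]
station 0.82 [254. 181.] [0.571 0.085 0.009]
end_stop 0.93 [237. 183.] [0.56  0.152 0.009]
knob 0.63 [236. 154.] [0.599 0.089 0.343]
knob 0.24 [393. 214.] [ 0.438 -0.444  0.142]
hook_throat 0.57 [244. 163.] [0.581 0.071 0.299]
spray 0.62 [286. 122.] [ 0.79  -0.046  0.089]
coil_spring 0.6 [260. 126.] [0.773 0.054 0.094]
jug 0.63 [181. 238.] [0.339 0.363 0.005]
driver 0.72 [245. 225.] [0.393 0.11  0.017]
driver 0.53 [262. 124.] [0.776 0.046 0.102]
cap 0.67 [288. 222.] [ 0.409 -0.06   0.019]
collar 0.54 [234. 185.] [0.553 0.164 0.012]
collar 0.51 [310. 228.] [ 0.388 -0.144  0.027]
[... 623 characters left out ...]
 0.805  0.059 -0.003]
station 0.45 [332. 380.] [0.339 0.413 0.06 ]
end_stop 0.74 [270. 310.] [0.554 0.178 0.   ]
knob 0.72 [261. 202.] [0.586 0.1   0.329]
knob 0.62 [316. 213.] [ 0.5   -0.341  0.042]
hook_throat 0.75 [262. 233.] [0.518 0.31  0.375]
spray 0.73 [217. 257.] [ 0.808 -0.024  0.009]
coil_spring 0.86 [209. 274.] [0.783 0.093 0.032]
coil_spring 0.22 [262. 231.] [0.517 0.311 0.38 ]
jug 0.71 [333. 381.] [0.336 0.41  0.052]
jug 0.35 [218. 255.] [ 0.803 -0.024  0.019]
driver 0.75 [327. 302.] [0.391 0.119 0.006]
cap 0.52 [326. 272.] [ 0.411 -0.006  0.019]
collar 0.7 [341. 250.] [ 0.373 -0.135  0.02 ]
collar 0.7 [315. 212.] [ 0.504 -0.341  0.047]
damper 0.8 [185. 316.] [0.773 0.275 0.035]
```

View pics/top0.png

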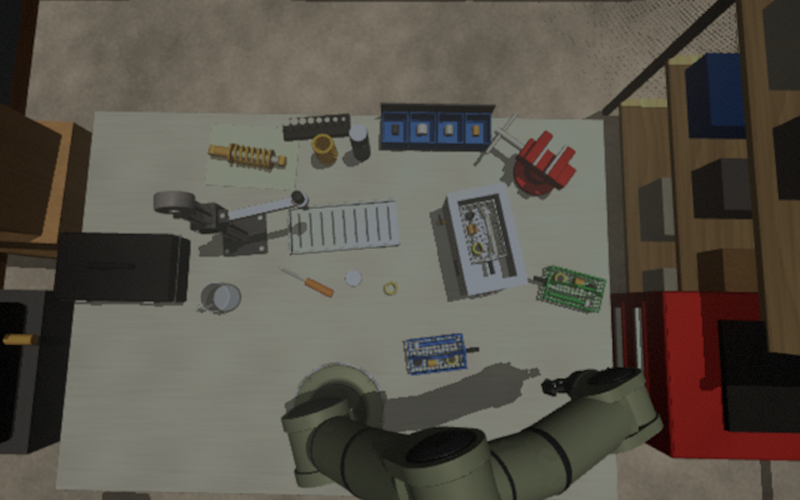

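View pics/side0.png

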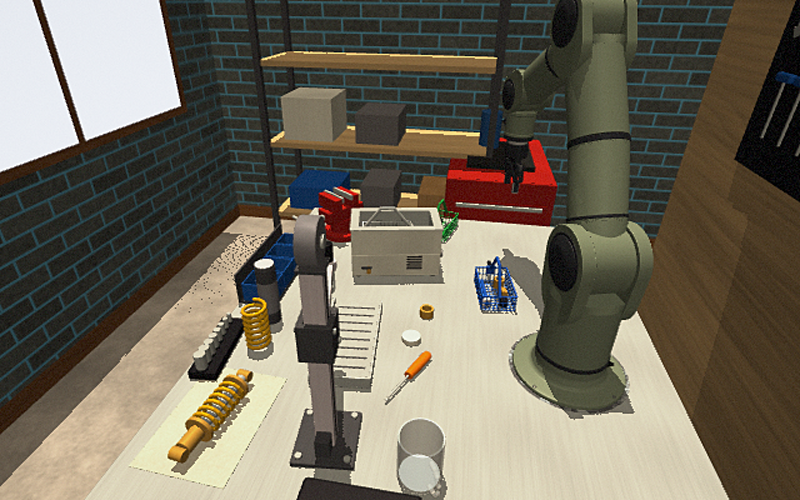

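Steel basket in the tank is the one meant: bail at about (389,180) in the top image. Look-alikes are the blue one at (348,284) and the green one at (457,231). Its handle points towards the robot, at (393,214). Next I measure the bail, station and knob from the depth.

```bash
python3 - <<'E'
from h import *
f=grab_frame("top"); P=cloud(f); X,Y,Z=P[...,0],P[...,1],P[...,2]; ok=f["range_z"]>0
def rect(m,n):
    p=P[m&ok][:,:2]
    if len(p)<5: print(n,len(p)); return
    r=cv2.minAreaRect((p*1000).astype(np.float32)); print(n,len(p),"mean",P[m&ok].mean(0).round(3),np.round(r[0]),np.round(r[1]),round(r[2],1), cv2.boxPoints(r).round().tolist())
tk=(abs(X-.53)<.2)&(abs(Y+.43)<.15)
rect(tk&(Z>.165)&(Z<.192),"tankrim")
b=tk&(Z>.198)&(Z<.25); rect(b,"bail>.198")
p=P[b&ok]; print(np.percentile(p[:,2],[5,50,95]).round(3)); 
b2=tk&(Z>.208)&(Z<.25); rect(b2,"bailtop"); 
q=P[b2&ok]; l=cv2.fitLine(q[:,:2].astype(np.float32),cv2.DIST_HUBER,0,.01,.01).ravel(); print("line",l, np.degrees(np.arctan2(l[1],l[0])))
st=(abs(X-.57)<.12)&(Y>-.25)&(Y<.2)
rect(st&(Z>.004)&(Z<.03),"tray")
rect(st&(Z>.028)&(Z<.045),"stop")
kn=(abs(X-.58)<.12)&(Y>0)&(Y<.35)
rect(kn&(Z>.33)&(Z<.37),"knob")
rect(kn&(Z>.29)&(Z<.315),"arm")
rect((abs(X-.58)<.15)&(Y>.2)&(Y<.5)&(Z>.5)&(Z<.56),"drum")
rect((abs(X-.58)<.15)&(Y>.2)&(Y<.5)&(Z>.03)&(Z<.43),"col")
save(f,"tankcrop.png",(340,140,430,250),5)
im=f["image"][135:215,150:340,::-1]; cv2.imwrite("pics/st.png",cv2.resize(im,None,fx=4,fy=4))
E
```

```text
tankrim 1866 mean [ 0.516 -0.428  0.179] [ 518. -426.] [297. 175.] 12.2 [[354.0, -372.0], [391.0, -543.0], [682.0, -480.0], [645.0, -309.0]]
bail>.198 68 mean [ 0.541 -0.423  0.214] [ 542. -423.] [83. 10.] 13.8 [[501.0, -428.0], [503.0, -437.0], [583.0, -418.0], [581.0, -408.0]]
[0.202 0.216 0.22 ]
bailtop 57 mean [ 0.542 -0.423  0.216] [ 543. -423.] [66.  9.] 12.5 [[510.0, -425.0], [512.0, -434.0], [576.0, -420.0], [574.0, -411.0]]
line [ 0.97570705  0.21907932  0.53343546 -0.42398232] 12.654961
tray 2563 mean [ 0.571 -0.009  0.009] [570. -26.] [240. 448.] 0.2 [[449.0, 198.0], [450.0, -250.0], [691.0, -249.0], [689.0, 199.0]]
stop 69 mean [0.55  0.163 0.035] [559.  93.] [143. 160.] 4.8 [[481.0, 166.0], [494.0, 7.0], [637.0, 19.0], [623.0, 178.0]]
knob 231 mean [0.549 0.242 0.343] [553. 210.] [ 62. 288.] 8.7 [[500.0, 347.0], [544.0, 63.0], [605.0, 72.0], [561.0, 357.0]]
arm 622 mean [0.56  0.196 0.302] [565. 206.] [ 61. 289.] 16.7 [[494.0, 336.0], [577.0, 59.0], [636.0, 77.0], [552.0, 354.0]]
drum 395 mean [0.536 0.316 0.516] [537. 322.] [36. 76.] 6.2 [[515.0, 358.0], [523.0, 282.0], [559.0, 286.0], [551.0, 362.0]]
col 1429 mean [0.518 0.341 0.234] [526. 359.] [ 86. 327.] 21.0 [[427.0, 496.0], [544.0, 191.0], [624.0, 222.0], [507.0, 527.0]]
```

View pics/tankcrop.png

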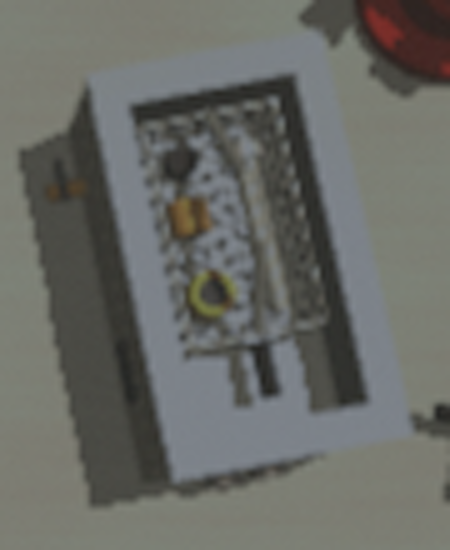

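View pics/st.png

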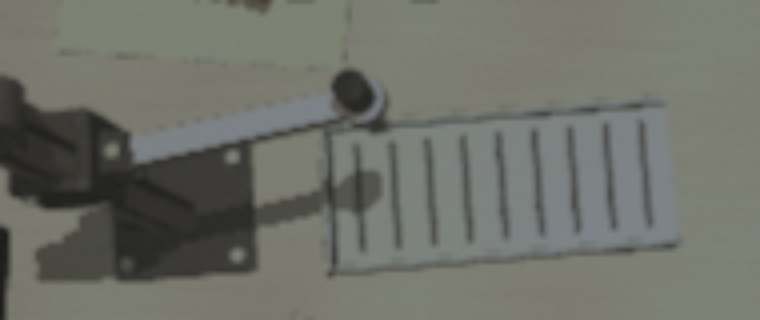

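Basket seen: steel, handle toward the robot, with the bail along the tank. The tray's corners in the full image are (232,166), (315.5,160.5), (319.5,196) and (232.5,202.5), and the knob is near (239,158) with the arm swung away from the robot.

```bash
python3 - <<'E'
from h import *
f=grab_frame("top"); P=cloud(f); X,Y,Z=P[...,0],P[...,1],P[...,2]; ok=f["range_z"]>0
for u,v,z in [(232,166.25,.036),(315.5,160.5,.02),(319.5,195.75,.02),(232.5,202.5,.036)]: print(planez(f,u,v,z).round(3))
# tray by area: floor above bench
m=ok&(Z>.003)&(Z<.045)&(X>.46)&(X<.67)&(Y>-.2)&(Y<.19)
m=cv2.morphologyEx(m.astype(np.uint8),cv2.MORPH_OPEN,np.ones((3,3)))
n,l,s,c=cv2.connectedComponentsWithStats(m); i=1+s[1:,4].argmax(); p=P[l==i]
r=cv2.minAreaRect((p[:,:2]*1000).astype(np.float32)); print(r,s[i])
m=ok&(Z>.335)&(Z<.36)&(abs(X-.6)<.06)&(Y>0)&(Y<.12); print("knob",m.sum(),P[m].mean(0),np.median(P[m],0), np.ptp(P[m],0))
m=ok&(Z>.285)&(Z<.32)&(abs(X-.57)<.08)&(Y>.1)&(Y<.25); q=P[m]; l=cv2.fitLine(q[:,:2].astype(np.float32),cv2.DIST_HUBER,0,.01,.01).ravel(); print("arm",m.sum(),l,np.degrees(np.arctan2(l[1],l[0])))
m=ok&(Z>.50)&(Z<.56)&(abs(X-.54)<.08)&(Y>.2)&(Y<.5); print("drum",P[m].mean(0))
E
```

```text
[0.624 0.169 0.036]
[ 0.657 -0.161  0.02 ]
[ 0.515 -0.18   0.02 ]
[0.479 0.16  0.036]
((547.5463256835938, 153.55459594726562), (36.07246017456055, 137.50265502929688), 88.0359115600586) [231 170  12  34 167]
knob 63 [0.59008943 0.0831739  0.34587845] [0.58953376 0.08360035 0.34592174] [0.02519735 0.02624613 0.01614517]
arm 391 [ 0.25157773 -0.9678371   0.5660271   0.17549771] -75.42911
drum [0.53582358 0.31633198 0.51576198]
```

```bash
python3 - <<'E'
from h import *
from scipy.spatial.transform import Rotation as R
o=observe(); print(o); print(R.from_euler("xyz",o["tool_rot"]).as_matrix().round(3))
E
```

```text
{'clock': 1.7, 'qpos': array([ 1.27179797,  0.52139712, -0.03629274,  1.5995341 ,  0.02118218,
        1.0210979 , -0.11280344]), 'qd': array([-0.00055754,  0.00045521, -0.00070694, -0.00143967,  0.00287653,
        0.00130784, -0.00018574]), 'joint_efforts': array([ 5.67234219e-04, -9.26836681e+01,  1.97861083e+00, -3.70254207e+01,
        1.81534316e-02,  1.83407807e-03, -3.01356636e-05]), 'position': array([ 0.14172383, -0.60869238,  0.23128042]), 'tool_rot': array([-3.14153957e+00, -7.49097063e-06,  2.28736998e-01]), 'force': array([ 0.00128609,  0.19663112, -0.17758463]), 'moment': array([-0.05005388,  0.0024551 , -0.06228098]), 'finger_force': 0.0, 'grip_width': 0.08552794713711599}
[[ 0.974  0.227 -0.   ]
 [ 0.227 -0.974  0.   ]
 [ 0.    -0.    -1.   ]]
```

```bash
python3 -m creep '[[[-1,0,0,-0.035,0,0,0],[-1,0.01,0,-0.035,0,0,0],[-1,0.035,-0.008,0,0,0,0],[-1,0.035,-0.008,0,0,0,0],[-1,0.035,-0.008,0,0,0,0],[-1,0.035,-0.008,0,0,0,0],[-1,0.035,-0.008,0,0,0,0],[-1,0.035,-0.008,0,0,0,0],[-1,0.035,-0.008,0,0,0,0],[-1,0.035,-0.008,0,0,0,0]]]'
python3 -m creep '[[[-1,0.035,-0.008,0,0,0,0],[-1,0.035,-0.008,0,0,0,0],[-1,0.035,-0.008,0,0,0,0],[-1,0.03,0,0,0,0,0],[-1,0,0,0,0,0,0],[-1,0,0,0,0,0,0],[-1,0,0,0,0,0,0]]]'
```

```text
clock: 2.7
position: [0.4109, -0.4799, 0.3014]
tool_rot: [3.141, -0.0, 0.229]
force: [0.4, 1.1, -0.1]
grip_width: 0.0856
finger_force: 0.0
clock: 3.4
position: [0.5349, -0.4273, 0.3013]
tool_rot: [3.141, 0.001, 0.228]
force: [-0.9, 0.6, -0.3]
grip_width: 0.0855
finger_force: 0.0
```

```bash
python3 -m creep '[[[-1,0.008,-0.003,0.02,0,0,0],[-1,0,0,0.03,0,0,0],[-1,0,0,0.03,0,0,0],[-1,0,0,0.025,0,0,0],[-1,0,0,0,0,0,0],[-1,0,0,0,0,0,0],[1,0,0,0,0,0,0],[1,0,0,0,0,0,0],[1,0,0,0,0,0,0],[1,0,0,0,0,0,0]]]' 80
python3 -m creep '[[[1,0,0,0,0,0,0],[1,0,0,0,0,0,0],[1,0,0,0,0,0,0]]]'
python3 - <<'E'
from h import *
f=grab_frame("side"); save(f,"grip.png",(270,90,430,230),4)
E
```

```text
clock: 4.4
position: [0.5429, -0.422, 0.1968]
tool_rot: [3.141, -0.0, 0.229]
force: [-0.3, -0.2, -0.4]
grip_width: 0.0279
finger_force: 0.0
clock: 4.7
position: [0.5428, -0.4217, 0.1965]
tool_rot: [-3.141, -0.0, 0.229]
force: [-1.7, 3.1, 5.3]
grip_width: 0.0072
finger_force: 78.1
```

View pics/grip.png

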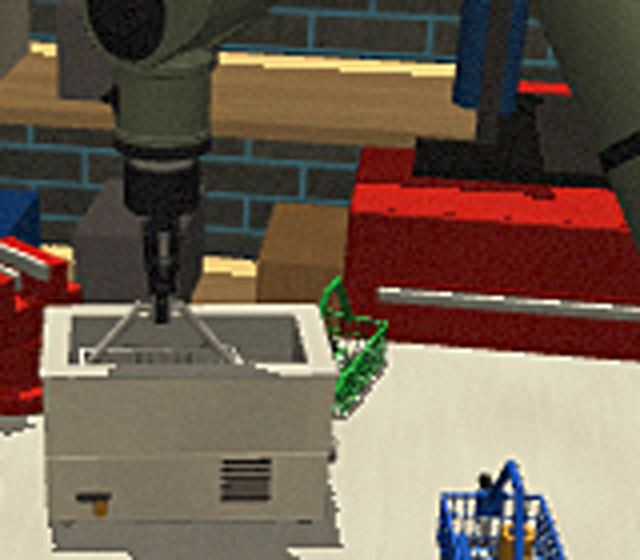

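```bash
python3 -m creep '[[[1,0,0,-0.01,0,0,0],[1,0,0,-0.015,0,0,0],[1,0,0,-0.02,0,0,0],[1,0,0,-0.02,0,0,0],[1,0,0,-0.02,0,0,0],[1,0,0,-0.02,0,0,0],[1,0,0,-0.02,0,0,0],[1,0,0,-0.01,0,0,0],[1,0,0,0,0,0,0],[1,0,0,0,0,0,0]]]' 100
python3 -m creep '[[[1,0,0,0,0,0,-3],[1,0,0,0,0,0,-6],[1,0,0,0,0,0,-8],[1,0,0,0,0,0,-8],[1,0,0,0,0,0,-8],[1,0,0,0,0,0,-8],[1,0,0,0,0,0,-8],[1,0,0,0,0,0,-8],[1,0,0,0,0,0,-8],[1,0,0,0,0,0,-8]]]'
python3 -m creep '[[[1,0,0,0,0,0,-6],[1,0,0,0,0,0,-3],[1,0,0,0,0,0,-1],[1,0,0,0,0,0,0],[1,0,0,0,0,0,0]]]'
python3 - <<'E'
from h import *
o=observe(); y=o["tool_rot"][2]; t=np.array([.560,.079])-.15*np.array([np.cos(np.radians(95.9)),np.sin(np.radians(95.9))])
d=t-o["position"][:2]; print(t,np.degrees(y),"tool dx dy",d@[np.cos(y),np.sin(y)],d@[np.sin(y),-np.cos(y)])
f=grab_frame("side"); save(f,"air.png",(190,60,430,260),3)
E
```

```text
clock: 5.75
position: [0.5426, -0.4218, 0.3307]
tool_rot: [-3.141, 0.001, 0.229]
force: [-0.8, -1.0, -5.3]
grip_width: 0.0068
finger_force: 97.7
clock: 6.75
position: [0.5425, -0.4217, 0.33]
tool_rot: [-3.14, -0.001, 1.509]
force: [-0.5, 0.8, -3.8]
grip_width: 0.0069
finger_force: 97.6
clock: 7.25
position: [0.5427, -0.4218, 0.3309]
tool_rot: [-3.141, -0.0, 1.676]
force: [-0.1, -0.0, -5.5]
grip_width: 0.0067
finger_force: 97.6
[ 0.57541888 -0.07020542] 96.02895476590336 tool dx dy 0.34623923135981827 0.06947068236219542
```

View pics/air.png

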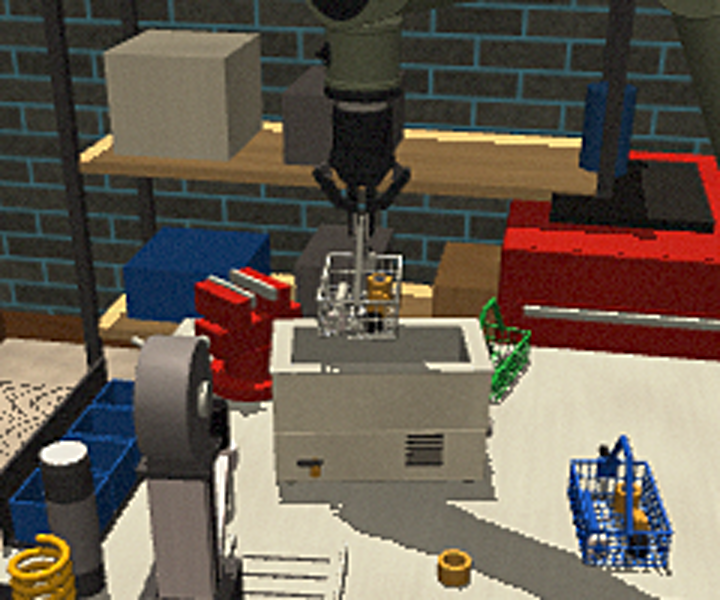

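The basket hangs level below the gripper, its handle turned toward the tray's outer side. Next I carry it over the tray's free end.

```bash
python3 -m creep '[[[1,0.01,0.002,0,0,0,0],[1,0.02,0.004,0,0,0,0],[1,0.03,0.006,0,0,0,0],[1,0.03,0.006,0,0,0,0],[1,0.03,0.006,0,0,0,0],[1,0.03,0.006,0,0,0,0],[1,0.03,0.006,0,0,0,0],[1,0.03,0.006,0,0,0,0],[1,0.03,0.006,0,0,0,0],[1,0.03,0.006,0,0,0,0]]]'
python3 -m creep '[[[1,0.03,0.006,0,0,0,0],[1,0.025,0.005,0,0,0,0],[1,0.015,0.003,0,0,0,0],[1,0.006,0.001,0,0,0,0],[1,0,0,0.02,0,0,0],[1,0,0,0.03,0,0,0],[1,0,0,0.03,0,0,0],[1,0,0,0.02,0,0,0],[1,0,0,0.01,0,0,0],[1,0,0,0,0,0,0]]]'
python3 - <<'E'
from h import *
f=grab_frame("top"); P=cloud(f); X,Y,Z=P[...,0],P[...,1],P[...,2]; ok=f["range_z"]>0
m=ok&(Z>.1)&(Z<.2)&(abs(X-.575)<.12)&(abs(Y+.07)<.15)
p=P[m]; r=cv2.minAreaRect((p[:,:2]*1000).astype(np.float32)); print(m.sum(),r)
for t in ("bail","basket_handle","basket_floor"):
  for q in tip_of(f,t)[:3]: print(t,q["confidence"],q["position"])
save(f,"over.png",(200,120,360,240),4)
E
```

```text
clock: 8.3
position: [0.5675, -0.1456, 0.3315]
tool_rot: [3.141, 0.0, 1.677]
force: [0.4, 0.0, -4.4]
grip_width: 0.0066
finger_force: 97.6
clock: 9.3
position: [0.5742, -0.0712, 0.2204]
tool_rot: [-3.14, -0.0, 1.676]
force: [-0.0, 0.5, -4.4]
grip_width: 0.0068
finger_force: 97.6
165 ((586.5341186523438, -167.01329040527344), (106.3890151977539, 64.57573699951172), 13.726340293884277)
bail 0.79 [466.3, 229.6]
bail 0.66 [350.5, 282.7]
basket_handle 0.94 [377.9, 278.9]
basket_handle 0.7 [434.1, 224.4]
basket_handle 0.69 [321.2, 173.6]
basket_floor 0.9 [347.9, 279.7]
basket_floor 0.78 [456.3, 231.6]
basket_floor 0.41 [288.0, 122.7]
```

View pics/over.png

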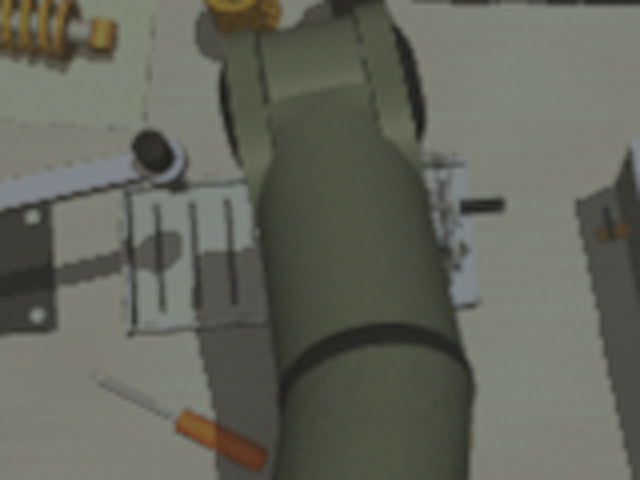

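The handle points outwards at about (321,171), and the basket is over the free end. Lowering it now.

```bash
python3 -m creep '[[[1,0,0,0.02,0,0,0],[1,0,0,0.025,0,0,0],[1,0,0,0.025,0,0,0],[1,0,0,0.015,0,0,0],[1,0,0,0.008,0,0,0],[1,0,0,0.005,0,0,0],[1,0,0,0.005,0,0,0],[1,0,0,0.003,0,0,0],[1,0,0,0,0,0,0],[1,0,0,0,0,0,0]]]'
python3 - <<'E'
from h import *
f=grab_frame("side"); save(f,"down.png",(200,130,360,250),4)
E
```

```text
clock: 10.5
position: [0.5748, -0.0705, 0.1157]
tool_rot: [3.141, 0.0, 1.677]
force: [-0.2, 0.5, -4.6]
grip_width: 0.0065
finger_force: 97.8
```

View pics/down.png

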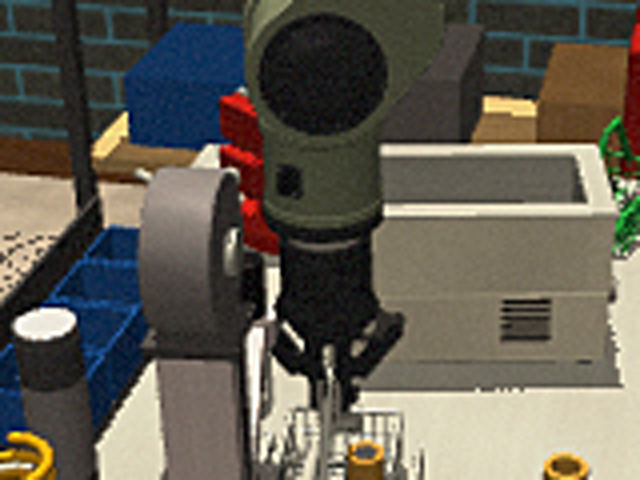

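The basket is between the rails just above the floor (crop about (330,440)). I feel down the last few mm.

```bash
python3 -m creep '[[[1,0,0,0.002,0,0,0],[1,0,0,0.001,0,0,0],[1,0,0,0,0,0,0],[1,0,0,0,0,0,0]]]'
python3 -m creep '[[[1,0,0,0.001,0,0,0],[1,0,0,0.001,0,0,0],[1,0,0,0,0,0,0],[1,0,0,0,0,0,0]]]'
```

```text
clock: 10.95
position: [0.5745, -0.0706, 0.1128]
tool_rot: [-3.142, 0.0, 1.677]
force: [-5.9, -0.7, 7.4]
grip_width: 0.0068
finger_force: 99.5
clock: 11.35
position: [0.5745, -0.0706, 0.1126]
tool_rot: [3.141, 0.001, 1.677]
force: [-19.2, -0.4, 43.0]
grip_width: 0.007
finger_force: 103.6
```

```bash
python3 -m creep '[[[1,0,0,-0.001,0,0,0],[1,0,0,-0.0005,0,0,0],[0,0,0,0,0,0,0],[-1,0,0,0,0,0,0],[-1,0,0,0,0,0,0],[-1,0,0,0,0,0,0],[-1,0,0,0,0,0,0],[-1,0,0,-0.02,0,0,0],[-1,0,0,-0.03,0,0,0],[-1,0,0,-0.03,0,0,0]]]'
python3 -m creep '[[[-1,-0.03,0,-0.02,0,0,0],[-1,-0.04,0,-0.0,0,0,0],[-1,-0.04,0,0,0,0,0],[-1,0,0,0,0,0,0],[-1,0,0,0,0,0,0]]]'
python3 - <<'E'
from h import *
from scipy.spatial.transform import Rotation as R
o=observe(); f=grab_frame("side"); save(f,"placed.png",(180,130,380,280),4)
P=cloud(f);Z=P[...,2]
for t in ("bail","basket_handle","knob"):
  for q in tip_of(f,t)[:3]:
    u,v=q["position"]; print(t,q["confidence"],u,v,planez(f,u,v,{"bail":.131,"basket_handle":.052,"knob":.3245}[t]).round(3))
g=grab_frame("top"); 
for t in ("bail","basket_handle","knob"):
  for q in tip_of(g,t)[:4]:
    u,v=q["position"]; print("top",t,q["confidence"],u,v,planez(g,u,v,{"bail":.131,"basket_handle":.052,"knob":.3245}[t]).round(3))
E
```

```text
clock: 12.35
position: [0.5743, -0.0704, 0.1925]
tool_rot: [-3.141, -0.0, 1.678]
force: [0.2, 0.5, 0.1]
grip_width: 0.0854
finger_force: 0.0
clock: 12.85
position: [0.5861, -0.1804, 0.2115]
tool_rot: [-3.141, -0.0, 1.676]
force: [-0.4, 0.8, 0.7]
grip_width: 0.0853
finger_force: 0.0
bail 0.92 281.0 231.3 [ 0.574 -0.052  0.131]
bail 0.66 397.9 206.7 [ 0.18  -0.297  0.131]
bail 0.63 350.4 162.4 [ 0.392 -0.685  0.131]
basket_handle 0.93 288.8 227.2 [ 0.583 -0.198  0.052]
basket_handle 0.72 343.3 186.4 [ 0.412 -0.581  0.052]
basket_handle 0.49 282.1 226.9 [ 0.609 -0.195  0.052]
knob 0.62 259.2 200.8 [0.596 0.088 0.324]
top bail 0.96 465.3 231.5 [ 0.38  -0.709  0.131]
top bail 0.79 350.4 283.0 [ 0.189 -0.294  0.131]
top bail 0.73 289.1 123.5 [ 0.772 -0.06   0.131]
top bail 0.61 290.5 176.3 [ 0.57  -0.071  0.131]
top basket_handle 0.85 376.2 280.6 [ 0.192 -0.399  0.052]
top basket_handle 0.82 436.0 224.6 [ 0.408 -0.629  0.052]
top knob 0.74 238.3 159.1 [0.588 0.084 0.324]
```

View pics/placed.png

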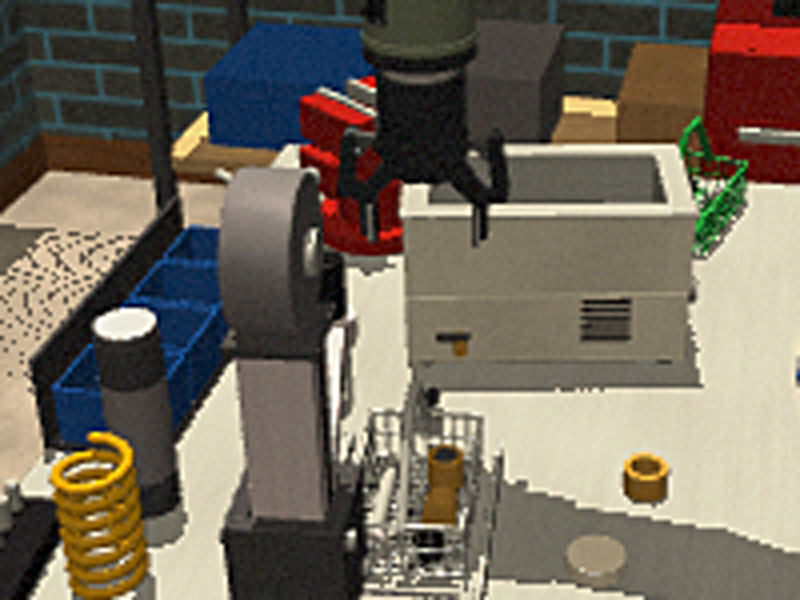

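Placed: the basket stands on the tray, handle at about (288,229) in the full image. Next I take the handle.

```bash
python3 -m creep '[[[-1,-0.005,0,0.03,0,0,0],[-1,0,0,0.035,0,0,0],[-1,0,0,0.035,0,0,0],[-1,0,0,0.035,0,0,0],[-1,0,0,0.025,0,0,0],[-1,0,0,0.015,0,0,0],[-1,0,0,0.004,0,0,0],[-1,0,0,0,0,0,0],[0.5,0,0,0,0,0,0],[0.5,0,0,0,0,0,0]]]' 30
python3 -m creep '[[[1,0,0,0,0,0,0],[1,0,0,0,0,0,0],[1,0,0,0,0,0,0],[1,0,0,0,0,0,0],[1,0,0,0,0,0,0]]]'
python3 - <<'E'
from h import *
f=grab_frame("side"); save(f,"handle.png",(240,160,340,260),5)
E
```

```text
clock: 14.25
position: [0.5875, -0.1851, 0.034]
tool_rot: [3.14, 0.001, 1.677]
force: [-0.2, -0.1, -0.1]
grip_width: 0.059
finger_force: 0.0
clock: 14.75
position: [0.5869, -0.185, 0.0331]
tool_rot: [3.141, 0.0, 1.677]
force: [-2.2, -0.8, 6.2]
grip_width: 0.0129
finger_force: 29.2
```

View pics/handle.png

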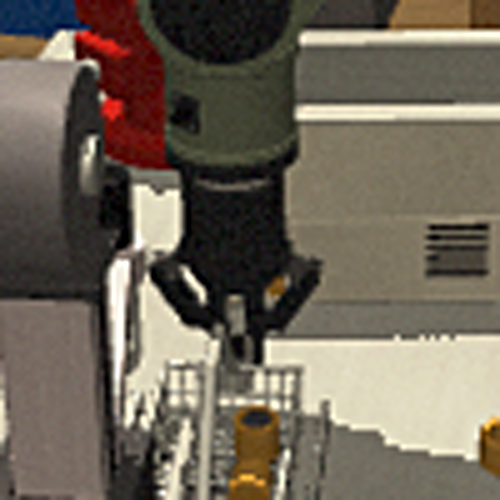

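The handle is held between the pads. Sliding now.

```bash
python3 -m creep '[[[1,0.008,0,0,0,0,0],[1,0.015,0,0,0,0,0],[1,0.018,0,0,0,0,0],[1,0.018,0,0,0,0,0],[1,0.018,0,0,0,0,0],[1,0.018,0,0,0,0,0],[1,0.018,0,0,0,0,0],[1,0.015,0,0,0,0,0],[1,0.008,0,0,0,0,0],[1,0,0,0,0,0,0]]]'
python3 - <<'E'
from h import *
f=grab_frame("side"); g=grab_frame("top")
for n,F in (("side",f),("top",g)):
  for t in ("bail","basket_handle","knob"):
    for q in tip_of(F,t)[:4]:
      u,v=q["position"]; w=planez(F,u,v,{"bail":.131,"basket_handle":.052,"knob":.3245}[t])
      if abs(w[0]-.57)<.1 and w[1]>-.3: print(n,t,q["confidence"],u,v,w.round(3))
E
```

```text
clock: 15.8
position: [0.5726, -0.0482, 0.033]
tool_rot: [3.141, -0.001, 1.679]
force: [-0.7, 5.5, 3.9]
grip_width: 0.0132
finger_force: 29.3
side bail 0.84 275.2 253.9 [0.562 0.071 0.131]
side basket_handle 0.68 282.0 253.4 [ 0.569 -0.035  0.052]
side knob 0.5 208.4 276.1 [0.604 0.411 0.324]
side knob 0.49 261.9 198.2 [0.592 0.072 0.324]
top bail 0.67 256.6 176.9 [0.566 0.054 0.131]
top knob 0.77 236.2 153.6 [0.605 0.092 0.324]
```

```bash
python3 -m creep '[[[1,0.004,0,0,0,0,0],[1,0.004,0,0,0,0,0],[1,0.002,0,0,0,0,0]]]'
for i in 1 ; do python3 -m creep '[[[1,0.002,0,0,0,0,0],[1,0.001,0,0,0,0,0]]]'; python3 -m creep '[[[1,0.001,0,0,0,0,0],[1,0.001,0,0,0,0,0]]]'; done
```

```text
clock: 16.5
position: [0.5717, -0.0415, 0.0331]
tool_rot: [3.141, 0.002, 1.676]
force: [0.9, -8.7, 7.5]
grip_width: 0.013
finger_force: 29.6
clock: 16.7
position: [0.5714, -0.0387, 0.0331]
tool_rot: [3.141, 0.002, 1.676]
force: [1.1, -9.1, 8.6]
grip_width: 0.0128
finger_force: 29.6
clock: 16.9
position: [0.5712, -0.037, 0.0331]
tool_rot: [3.141, 0.002, 1.675]
force: [0.2, -8.5, 8.6]
grip_width: 0.0125
finger_force: 29.6
```

```bash
python3 -m creep '[[[1,0.002,0,0,0,0,0],[1,0.002,0,0,0,0,0]]]'
python3 -m creep '[[[1,0.002,0,0,0,0,0],[1,0.002,0,0,0,0,0]]]'
python3 -m creep '[[[1,0.002,0,0,0,0,0],[1,0.002,0,0,0,0,0]]]'
python3 - <<'E'
from h import *
f=grab_frame("side"); g=grab_frame("top")
for n,F in (("side",f),("top",g)):
  for t in ("bail","basket_handle","end_stop"):
    for q in tip_of(F,t)[:4]:
      u,v=q["position"]; w=planez(F,u,v,{"bail":.131,"basket_handle":.052,"end_stop":.006}[t])
      if abs(w[0]-.57)<.1 and w[1]>-.3: print(n,t,q["confidence"],u,v,w.round(3))
E
```

```text
clock: 17.1
position: [0.5708, -0.033, 0.0331]
tool_rot: [3.141, 0.002, 1.675]
force: [0.4, -9.0, 8.4]
grip_width: 0.0127
finger_force: 29.6
clock: 17.3
position: [0.5703, -0.0321, 0.033]
tool_rot: [-3.141, 0.005, 1.673]
force: [1.7, -30.9, 10.6]
grip_width: 0.013
finger_force: 29.8
clock: 17.5
position: [0.5696, -0.0311, 0.033]
tool_rot: [-3.14, 0.008, 1.671]
force: [2.4, -32.7, 5.6]
grip_width: 0.0128
finger_force: 29.6
side bail 0.63 273.9 256.6 [0.562 0.085 0.131]
side basket_handle 0.6 278.8 254.4 [ 0.578 -0.027  0.052]
side end_stop 0.63 272.9 309.1 [0.546 0.177 0.006]
top bail 0.75 250.0 177.6 [0.563 0.079 0.131]
top basket_handle 0.33 236.0 154.9 [0.666 0.152 0.052]
top end_stop 0.93 235.0 180.3 [0.573 0.161 0.006]
```

```bash
python3 -m creep '[[[1,-0.002,0,0,0,0,0],[1,-0.002,0,0,0,0,0],[0.3,0,0,0,0,0,0],[-1,0,0,0,0,0,0],[-1,0,0,0,0,0,0],[-1,0,0,0,0,0,0],[-1,0,0,0,0,0,0],[-1,0,0,-0.02,0,0,0],[-1,0,0,-0.03,0,0,0],[-1,-0.02,0,-0.02,0,0,0]]]'
python3 -m creep '[[[-1,-0.03,0,-0.03,0,0,0],[-1,-0.03,0,-0.045,0,0,0],[-1,-0.03,0,-0.05,0,0,0],[-1,-0.03,0,-0.05,0,0,0],[-1,0,0,-0.05,0,0,0],[-1,0,0,-0.05,0,0,0],[-1,0,0,0,0,0,0],[-1,0,0,0,0,0,0]]]'
python3 - <<'E'
from h import *
f=grab_frame("side"); g=grab_frame("top")
P=cloud(g); X,Y,Z=P[...,0],P[...,1],P[...,2]; ok=g["range_z"]>0
m=ok&(Z>.335)&(Z<.36)&(abs(X-.58)<.08)&(Y>.03)&(Y<.14); print("knob",m.sum(),P[m].mean(0),np.ptp(P[m],0))
m=ok&(Z>.285)&(Z<.32)&(abs(X-.57)<.08)&(Y>.1)&(Y<.25); q=P[m]; l=cv2.fitLine(q[:,:2].astype(np.float32),cv2.DIST_HUBER,0,.01,.01).ravel(); print("arm",m.sum(),l,np.degrees(np.arctan2(l[1],l[0])))
m=ok&(Z>.1)&(Z<.145)&(abs(X-.56)<.05)&(abs(Y-.08)<.09); q=P[m]
if len(q)>5:
  l=cv2.fitLine(q[:,:2].astype(np.float32),cv2.DIST_HUBER,0,.01,.01).ravel(); print("bail",m.sum(),l,np.degrees(np.arctan2(l[1],l[0])))
  h=q[q[:,2]>.125]; print(len(h),h.mean(0),h.min(0),h.max(0))
for n,F in (("side",f),("top",g)):
  for t in ("bail","basket_handle","knob","hook_throat"):
    for q in tip_of(F,t)[:4]:
      u,v=q["position"]; w=planez(F,u,v,{"bail":.131,"basket_handle":.052,"knob":.3245,"hook_throat":.225}[t])
      if abs(w[0]-.57)<.1 and w[1]>-.3: print(n,t,q["confidence"],u,v,w.round(3))
E
```

```text
clock: 18.9
position: [0.5724, -0.044, 0.1045]
tool_rot: [3.14, -0.001, 1.681]
force: [0.6, -0.8, -0.2]
grip_width: 0.0857
finger_force: 0.0
clock: 19.7
position: [0.5839, -0.1552, 0.3611]
tool_rot: [3.14, 0.001, 1.677]
force: [-0.3, 0.5, -1.8]
grip_width: 0.0853
finger_force: 0.0
knob 66 [0.58995682 0.08269299 0.34531968] [0.0255004  0.02762948 0.01499778]
arm 392 [ 0.25103775 -0.9679773   0.56606233  0.17577453] -75.46107
bail 74 [ 0.10922077 -0.99401754  0.557115    0.08464649] -83.7296
44 [0.5575623  0.08128119 0.13389544] [0.55217098 0.04951468 0.1274966 ] [0.56420561 0.11234919 0.1419583 ]
side bail 0.82 272.8 259.0 [0.562 0.097 0.131]
side basket_handle 0.77 280.7 257.6 [ 0.568 -0.011  0.052]
side knob 0.52 260.8 201.7 [0.59  0.092 0.324]
side hook_throat 0.47 261.4 231.4 [0.594 0.093 0.225]
side hook_throat 0.33 277.7 292.0 [0.484 0.328 0.225]
top bail 0.9 249.0 180.5 [0.552 0.082 0.131]
top bail 0.25 256.3 186.3 [0.531 0.054 0.131]
top basket_handle 0.84 280.3 181.4 [ 0.564 -0.026  0.052]
top knob 0.97 239.2 155.9 [0.598 0.082 0.324]
top hook_throat 0.96 240.2 162.9 [0.597 0.098 0.225]
```

```bash
python3 -m creep '[[[-1,0.01,0.0015,-0.01,0,0,0],[-1,0.03,0.004,0,0,0,0],[-1,0.03,0.004,0,0,0,0],[-1,0.03,0.004,0,0,0,0],[-1,0.03,0.004,0,0,0,0],[-1,0.03,0.004,0,0,0,0],[-1,0.03,0.004,0,0,0,0],[-1,0.026,0.003,0,0,0,0],[-1,0.015,0.002,0,0,0,0],[-1,0.005,0.001,0,0,0,0]]]'
python3 -m creep '[[[-1,0,0,0,0,0,0],[-1,0,0,0,0,0,0]]]'
```

```text
clock: 21.2
position: [0.5897, 0.0846, 0.3706]
tool_rot: [3.141, -0.0, 1.679]
force: [0.5, 0.6, -0.0]
grip_width: 0.0854
finger_force: 0.0
clock: 21.4
position: [0.5901, 0.0815, 0.3702]
tool_rot: [-3.142, 0.001, 1.676]
force: [0.2, -0.4, -0.4]
grip_width: 0.0855
finger_force: 0.0
```

```bash
python3 -m creep '[[[-1,0.001,0,0.02,0,0,0],[-1,0,0,0.02,0,0,0],[-1,0,0,0.015,0,0,0],[-1,0,0,0.004,0,0,0],[-1,0,0,0,0,0,0],[0.2,0,0,0,0,0,0],[0.3,0,0,0,0,0,0],[1,0,0,0,0,0,0],[1,0,0,0,0,0,0],[1,0,0,0,0,0,0]]]' 60
python3 -m creep '[[[1,0,0,0,0,0,0],[1,0,0,0,0,0,0],[1,0,0,0,0,0,0]]]'
```

```text
clock: 22.4
position: [0.59, 0.0838, 0.3117]
tool_rot: [3.141, 0.0, 1.677]
force: [0.1, -0.4, 4.7]
grip_width: 0.0266
finger_force: 58.6
clock: 22.7
position: [0.59, 0.0838, 0.3117]
tool_rot: [3.141, 0.0, 1.677]
force: [-0.0, -1.3, 6.4]
grip_width: 0.0264
finger_force: 58.6
```

```bash
python3 -m creep '[[[1,-0.001,-0.0076,0,0,0,0],[1,-0.0007,-0.0076,0,0,0,0],[1,-0.0004,-0.0076,0,0,0,0],[1,-0.0001,-0.0076,0,0,0,0],[1,0.0001,-0.0076,0,0,0,0],[1,0.0005,-0.0076,0,0,0,0],[1,0.0007,-0.0076,0,0,0,0],[1,0.001,-0.0076,0,0,0,0],[1,0,0,0,0,0,0],[1,0,0,0,0,0,0]]]' 70
python3 - <<'E'
from h import *
o=observe(); print(o["position"],o["force"],o["moment"])
for n in ("side","top"):
  F=grab_frame(n)
  for t in ("bail","hook_throat","knob"):
    for q in tip_of(F,t)[:3]:
      u,v=q["position"]; w=planez(F,u,v,{"bail":.131,"knob":.3245,"hook_throat":.225}[t])
      if abs(w[0]-.57)<.1 and w[1]>-.3: print(n,t,q["confidence"],u,v,w.round(3))
E
```

```text
clock: 23.7
position: [0.53, 0.0761, 0.3117]
tool_rot: [3.14, 0.001, 1.675]
force: [5.5, -7.5, 5.3]
grip_width: 0.0264
finger_force: 69.8
[0.53003881 0.07613563 0.3117273 ] [ 5.51016686 -7.50408645  5.29153186] [-1.42134907 -0.98790855 -1.19030122]
side bail 0.93 273.2 256.7 [0.564 0.086 0.131]
side hook_throat 0.74 209.2 273.4 [0.667 0.296 0.225]
side hook_throat 0.64 283.3 232.4 [0.53  0.086 0.225]
side knob 0.56 283.7 201.2 [0.528 0.077 0.324]
side knob 0.38 282.2 233.4 [0.493 0.233 0.324]
top bail 0.77 251.7 178.3 [0.56  0.072 0.131]
top hook_throat 0.63 255.1 181.3 [0.534 0.044 0.225]
```

```bash
python3 -m creep '[[[1,0,0,0.008,0,0,0],[1,0,0,0.015,0,0,0],[1,0,0,0.016,0,0,0],[1,0,0,0.016,0,0,0],[1,0,0,0.016,0,0,0],[1,0,0,0.016,0,0,0],[1,0,0,0.016,0,0,0],[1,0,0,0.014,0,0,0],[1,0,0,0.009,0,0,0],[1,0,0,0.004,0,0,0]]]' 90
python3 -m creep '[[[1,0,0,0,0,0,0],[1,0,0,0,0,0,0]]]'
python3 - <<'E'
from h import *
for n in ("side","top"):
  F=grab_frame(n)
  for t in ("bail","hook_throat","knob"):
    for q in tip_of(F,t)[:3]:
      u,v=q["position"]; w=planez(F,u,v,{"bail":.131,"knob":.1945,"hook_throat":.095}[t])
      if abs(w[0]-.57)<.1 and w[1]>-.3: print(n,t,q["confidence"],u,v,w.round(3))
E
```

```text
clock: 25.1
position: [0.5304, 0.0761, 0.1813]
tool_rot: [3.14, 0.001, 1.675]
force: [5.6, -9.3, 11.4]
grip_width: 0.0261
finger_force: 87.9
clock: 25.3
position: [0.5305, 0.0761, 0.1818]
tool_rot: [3.14, 0.001, 1.675]
force: [5.1, -7.9, 10.7]
grip_width: 0.0262
finger_force: 87.8
side bail 0.55 272.5 257.0 [0.566 0.088 0.131]
side hook_throat 0.72 285.4 266.4 [0.528 0.081 0.095]
side knob 0.94 283.4 237.0 [0.535 0.067 0.194]
top bail 0.83 247.7 175.2 [0.572 0.088 0.131]
```

```bash
python3 -m creep '[[[1,-0.001,0.005,0,0,0,0],[1,-0.0006,0.007,0,0,0,0],[1,-0.0004,0.007,0,0,0,0],[1,-0.0002,0.006,0,0,0,0],[1,0,0.003,0,0,0,0],[1,0,0,0,0,0,0],[1,0,0,0,0,0,0]]]'
python3 - <<'E'
from h import *
o=observe(); print(o["position"],o["force"])
F=grab_frame("side")
for t in ("bail","hook_throat","knob"):
    for q in tip_of(F,t)[:3]:
      u,v=q["position"]; w=planez(F,u,v,{"bail":.131,"knob":.1945,"hook_throat":.095}[t])
      if abs(w[0]-.57)<.1 and w[1]>-.3: print(t,q["confidence"],u,v,w.round(3))
E
```

```text
clock: 26.4
position: [0.5586, 0.0766, 0.1819]
tool_rot: [3.139, 0.002, 1.675]
force: [5.7, -9.2, 10.1]
grip_width: 0.0262
finger_force: 88.9
[0.55864179 0.07664438 0.18192436] [ 5.65818555 -9.1716451  10.07352483]
bail 0.69 277.7 258.2 [0.549 0.091 0.131]
hook_throat 0.74 275.8 266.8 [0.557 0.089 0.095]
knob 0.65 274.2 236.5 [0.563 0.069 0.194]
```

```bash
python3 -m creep '[[[1,0,0,-0.008,0,0,0],[1,0,0,-0.01,0,0,0],[1,0,0,-0.008,0,0,0],[1,0,0,-0.004,0,0,0],[1,0,0,0,0,0,0]]]'
python3 -m creep '[[[1,0,0,-0.005,0,0,0],[1,0,0,-0.005,0,0,0],[1,0,0,-0.005,0,0,0],[1,0,0,-0.005,0,0,0],[1,0,0,0,0,0,0],[1,0,0,0,0,0,0]]]'
python3 - <<'E'
from h import *
for n in ("side","top"):
  F=grab_frame(n)
  for t in ("bail","hook_throat","knob","basket_handle"):
    for q in tip_of(F,t)[:3]:
      u,v=q["position"]; w=planez(F,u,v,{"bail":.146,"knob":.2445,"hook_throat":.145,"basket_handle":.067}[t])
      if abs(w[0]-.57)<.1 and w[1]>-.3: print(n,t,q["confidence"],u,v,w.round(3))
E
```

```text
clock: 27.1
position: [0.5587, 0.0767, 0.2126]
tool_rot: [3.139, 0.002, 1.675]
force: [4.9, -9.0, 10.5]
grip_width: 0.0259
finger_force: 89.0
clock: 27.7
position: [0.5584, 0.0766, 0.2319]
tool_rot: [3.14, 0.002, 1.675]
force: [5.6, -9.2, 5.4]
grip_width: 0.0262
finger_force: 88.8
side bail 0.89 272.3 253.1 [0.566 0.088 0.146]
side hook_throat 0.72 273.2 254.1 [0.562 0.091 0.145]
side knob 0.94 271.2 223.4 [0.568 0.075 0.245]
side basket_handle 0.91 278.3 249.8 [ 0.581 -0.033  0.067]
top bail 0.88 245.3 177.5 [0.56  0.093 0.146]
top basket_handle 0.58 280.4 177.4 [ 0.577 -0.027  0.067]
```

Basket weight (about 5 N) is now on the hook. Raising it to the top.

```bash
python3 -m creep '[[[1,0,0,-0.005,0,0,0],[1,0,0,-0.008,0,0,0],[1,0,0,-0.01,0,0,0],[1,0,0,-0.01,0,0,0],[1,0,0,-0.01,0,0,0],[1,0,0,-0.01,0,0,0],[1,0,0,-0.01,0,0,0],[1,0,0,-0.008,0,0,0],[1,0,0,-0.005,0,0,0],[1,0,0,-0.002,0,0,0]]]'
python3 -m creep '[[[1,0,0,-0.001,0,0,0],[1,0,0,0,0,0,0],[1,0,0,0,0,0,0],[1,0,0,0,0,0,0],[1,0,0,0,0,0,0],[1,0,0,0,0,0,0],[1,0,0,0,0,0,0],[1,0,0,0,0,0,0],[1,0,0,0,0,0,0],[1,0,0,0,0,0,0]]]'
```

```text
clock: 29.2
position: [0.5582, 0.0766, 0.3099]
tool_rot: [3.14, 0.002, 1.675]
force: [6.0, -8.2, 2.2]
grip_width: 0.026
finger_force: 88.6
clock: 30.2
position: [0.5582, 0.0766, 0.3106]
tool_rot: [3.14, 0.002, 1.675]
force: [6.0, -9.0, 3.2]
grip_width: 0.0263
finger_force: 88.6
```

```bash
python3 -m creep '[[[1,-0.001,0.001,-0.0005,0,0,0],[1,0,0,0,0,0,0],[1,0,0,0,0,0,0]]]' 20
python3 -m creep '[[[1,0,0,0,0,0,0],[0.45,0,0,0,0,0,0],[0.4,0,0,0,0,0,0],[0.3,0,0,0,0,0,0],[0.1,0,0,0,0,0,0],[-0.2,0,0,0,0,0,0],[-1,0,0,0,0,0,0],[-1,0,0,0,0,0,0],[-1,0,0,0,0,0,0],[-1,0,0,0,0,0,0]]]'
python3 -m creep '[[[-1,0,0,-0.02,0,0,0],[-1,0,0,-0.03,0,0,0],[-1,0,0,-0.03,0,0,0],[-1,-0.02,0,-0.02,0,0,0],[-1,-0.04,0,0,0,0,0],[-1,-0.04,0,0,0,0,0],[-1,-0.04,0,0,0,0,0],[-1,-0.04,0,0,0,0,0],[-1,0,0,0,0,0,0],[-1,0,0,0,0,0,0]]]'
python3 - <<'E'
from h import *
for n in ("side","top","side","top"):
  F=grab_frame(n)
  for t in ("bail","hook_throat","knob","basket_handle"):
    for q in tip_of(F,t)[:2]:
      u,v=q["position"]; w=planez(F,u,v,{"bail":.225,"knob":.3245,"hook_throat":.225,"basket_handle":.146}[t])
      if abs(w[0]-.57)<.1 and w[1]>-.3: print(n,t,q["confidence"],u,v,w.round(3))
P=cloud(F);X,Y,Z=P[...,0],P[...,1],P[...,2]
m=(F["range_z"]>0)&(Z>.325)&(Z<.36)&(abs(X-.56)<.06)&(Y>.03)&(Y<.14); print("knob",m.sum(),P[m].mean(0))
m=(F["range_z"]>0)&(Z>.21)&(Z<.26)&(abs(X-.56)<.06)&(abs(Y-.06)<.12); print("bail",m.sum(),P[m].mean(0),P[m].max(0),P[m].min(0))
E
```

```text
clock: 30.5
position: [0.559, 0.0766, 0.311]
tool_rot: [3.14, 0.001, 1.676]
force: [4.5, -4.2, 3.7]
grip_width: 0.0264
finger_force: 88.6
clock: 31.5
position: [0.5585, 0.0773, 0.3106]
tool_rot: [-3.142, -0.0, 1.677]
force: [0.4, -0.1, 0.0]
grip_width: 0.0858
finger_force: 0.0
clock: 32.5
position: [0.5776, -0.1022, 0.4104]
tool_rot: [-3.141, -0.0, 1.676]
force: [-0.1, 0.1, -0.8]
grip_width: 0.0857
finger_force: 0.0
side bail 0.97 272.1 233.5 [0.56  0.098 0.225]
side hook_throat 0.94 273.3 233.2 [0.557 0.096 0.225]
side knob 0.59 272.0 198.3 [0.564 0.067 0.324]
side basket_handle 0.61 277.9 233.4 [ 0.575 -0.017  0.146]
top bail 0.92 241.6 171.3 [0.568 0.092 0.225]
top hook_throat 0.82 243.0 169.5 [0.574 0.087 0.225]
top knob 0.98 240.5 164.9 [0.569 0.076 0.324]
side bail 0.58 271.7 230.0 [0.566 0.081 0.225]
side hook_throat 0.74 271.4 229.9 [0.567 0.08  0.225]
side hook_throat 0.72 273.9 201.0 [ 0.605 -0.089  0.225]
side knob 0.6 276.2 199.6 [0.551 0.073 0.324]
side basket_handle 0.64 280.6 231.4 [ 0.57  -0.03   0.146]
top bail 0.75 244.7 170.8 [0.57  0.081 0.225]
top hook_throat 0.82 243.1 170.5 [0.57  0.087 0.225]
top knob 0.62 240.5 166.0 [0.565 0.076 0.324]
knob 73 [0.55700273 0.07642106 0.34395613]
bail 45 [0.5566583  0.07016899 0.2262434 ] [0.56605381 0.11966192 0.2585172 ] [0.54473388 0.03721651 0.21031336]
```

```bash
python3 -m creep '[[[-1,0,0,0,0,0,0],[-1,0,0,0,0,0,0],[-1,0,0,0,0,0,0],[-1,0,0,0,0,0,0],[-1,0,0,0,0,0,0],[-1,0,0,0,0,0,0],[-1,0,0,0,0,0,0],[-1,0,0,0,0,0,0],[-1,0,0,0,0,0,0],[-1,0,0,0,0,0,0]]]'
python3 -m creep '[[[-1,0,0,0,0,0,0],[-1,0,0,0,0,0,0],[-1,0,0,0,0,0,0],[-1,0,0,0,0,0,0],[-1,0,0,0,0,0,0],[-1,0,0,0,0,0,0],[-1,0,0,0,0,0,0],[-1,0,0,0,0,0,0],[-1,0,0,0,0,0,0],[-1,0,0,0,0,0,0]]]'
python3 - <<'E'
from h import *
for i in range(4):
  F=grab_frame("top"); P=cloud(F);X,Y,Z=P[...,0],P[...,1],P[...,2]
  m=(F["range_z"]>0)&(Z>.135)&(Z<.175)&(abs(X-.56)<.09)&(abs(Y-.08)<.11); q=P[m]
  A=np.c_[q[:,:2]-[.558,.08],np.ones(len(q))]; print(m.sum(),q.mean(0).round(4),np.linalg.lstsq(A,q[:,2],rcond=None)[0].round(3))
E
```

```text
clock: 34.5
position: [0.5776, -0.1016, 0.4106]
tool_rot: [-3.142, -0.0, 1.677]
force: [0.3, -0.0, 0.5]
grip_width: 0.0857
finger_force: 0.0
clock: 35.5
position: [0.5777, -0.1016, 0.4106]
tool_rot: [3.142, -0.0, 1.677]
force: [-0.0, -0.5, 0.0]
grip_width: 0.0855
finger_force: 0.0
141 [0.544  0.104  0.1512] [0.032 0.054 0.15 ]
150 [0.5447 0.1016 0.1505] [0.019 0.066 0.149]
149 [0.5447 0.1017 0.1512] [0.015 0.075 0.15 ]
146 [0.5446 0.1029 0.1509] [0.021 0.054 0.15 ]
```

Level to within 0.08 rad and steady. Handing it in.

```bash
python3 -c "
from workcell import *
print(job_done())"
```

```text
the job is handed in; nothing more can be done
None
```

The basket hung from the hook at the top of the lift, level and still, with the robot clear of it when I handed the job in at about 36 s; the hand-in returned no verdict.

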